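Shut the air cock and slacken the spray pot's lid screw

TASK

Get the spray pot ready to be opened: first shut the air cock on the bench pipe by swinging its lever clockwise, seen from above, up to its stop, so that it lies square across the pipe. Then slacken the tight T-handled screw on the pot's lid by about a quarter turn; nobody remembers whether its thread is right- or left-handed, so try it, feel which way it gives, and turn it that way. Leave the paint jar, the mug and the brush where they are.

Things in the scene. Friction and masses are not known exactly. Their poses are not given: they have to be found in the camera images.
- pot: Spray pot, fixed to the bench: upright aluminium cylinder 136 mm in diameter with a steel lid 148 mm across, 158 mm high. Over the lid a dark yoke, 176 mm long and 26 mm wide along the body's x axis, top 177 mm above the bench. A brass pipe of 16 mm runs down 88 mm from the axis on the +y side. Origin: centre of the underside; z up.
- screw_grip (a point): Middle of the lid screw's steel T-handle, on the screw's upright axis, 225 mm above the bench. The handle is a level square bar 130 mm long (146 mm over its 20 mm round end knobs), 14 mm wide, 16 mm high; this point is at mid-height. Site x runs along the bar, z up. A stem of 14 mm diameter stands under the middle, down to the yoke 48 mm below this point (a collar 22 mm across starts 42 mm below).
- screw (a joint): Turn of the lid screw in rad: 0 as found (tight), positive counter-clockwise seen from above. It gives one way only, up to 2.0 rad; the other way it is hard up and only springs, about 0.03 rad for each N m. Which way gives differs from start to start and cannot be seen. Turning it takes about 0.25 N m; it stays where it is left.
- valve: Air cock: brass ball valve in the middle of a level steel pipe 25 mm in diameter, 200 mm long along the body's x axis, its axis 62 mm above the bench, bent down into the bench at both ends; fixed. Origin: on the bench under the valve's middle; z up.
- lever_pivot (a point): Point on the upright swing axis of the air cock's lever, at mid-thickness of the lever, 108.5 mm above the bench. Site x runs along the lever from the axis to its free end, z up.
- lever_grip (a point): Point on the lever for taking hold, 95 mm from its axis: on the black sleeve, which is 80 mm long (45 to 125 mm from the axis), 24 mm wide, 14 mm thick. Same axes as lever_pivot. The top of the pipe is 34 mm below it.
- lever (a joint): Swing of the air cock's lever in rad: 0 = in line with the pipe (open), 1.57 = across the pipe, against the hard stop (shut); grows clockwise seen from above. Found between 0 and 0.3. Moving it takes about 0.25 N m; it stays where it is left.
- jar_mid (a point): Bystander: closed paint jar, 68 mm in diameter, 85 mm tall; point at its centre.
- mug_mid (a point): Bystander: white mug, 76 mm in diameter, 90 mm tall; point at its centre.
- brush_grip (a point): Bystander: a paint brush lying on the bench; point on its handle.

How it is judged:
By the outcome, as a careful person would: the job done as asked, in the order asked, and still so for the second after the job is handed in, with the robot touching nothing.
It also fails if it takes over 70 s, if anything falls off the work surface, if the arm or the gripper's body presses on something with over 40 N, if the wrist force passes 120 N, or if a joint passes its speed limit or range.

ROBOT

A 6-joint arm with a two-finger parallel gripper is mounted at the origin on the work surface. World frame = base frame: x ahead of the robot, y to its left, z up, the work surface at z = 0. Lengths are in m, angles in degrees, forces in N, time in s.
With the tool pointing down it reaches from about 0.325 to 0.9 m from the base axis. Payload 6.1 kg.
Tool frame: the origin (TCP) lies midway between the tips of the shut fingers; the grasp point (between the pads) lies 19 mm behind it; z points along the fingers, x is the direction in which the jaws open and shut, and the axes are right-handed (so a half turn about z gives the same grasp; the last joint's range is limited). The gripper opens to 85 mm and grips with 20 to 120 N. Pads are 22 mm wide; open, the fingers measure 114 mm over their backs; the gripper's body (76 mm by 85 mm) begins 54 mm behind the grasp point. The pads swing forward as they close: fully open they stand 13 mm farther back than shut.
Start: joints at [58.722, 12.628, 87.462, -0, 79.91, -7.225], TCP at [0.255, 0.571, 0.231] pointing down, gripper open.
Joint ranges: [-170.65, 170.65], [-52.31, 119.04], [5.05, 147.46], [-71.25, 251.25], [11.57, 151.72], [-153.62, 153.62]. Speed limits (degrees/s): [147.25, 147.25, 172.46, 180, 180, 180].

INTERFACE

Orientations are given as a 3x3 rotation matrix whose columns are the frame's x, y, z axes.
In Python, from rig import get_obs, capture, finish_job gives the robot as it stands. The module is installed in compiled form; this text tells all that it offers.
- The arm moves only by the tool carry_out, never from a script. Its argument "targets" is a list of rows, each a list of 2 entries, a list of its own where there are three numbers: the shift along the world's x, y, z in cm, then the turn about the world's z in rad. A call has 1 to 12 rows; each row is the pose to reach, as a shift and turn from the pose commanded when the call began; what a row does not reach only later rows make up. A row lasts 1/8 s, in which the tool goes at most 62.5 mm and 10.7 degrees, less where a joint would pass 70% of its speed; a pose out of reach is approached as far as the arm can. A call with a gripper value outside its range is refused whole. "claw" is the opening, from 0 (shut) to 1 (fully open), set as the call begins (left out, the last holds). The fingers move at their own pace and stop on an object; "newtons" is the grip in N (left out, the last holds). Time passes only in rows, so rows that repeat a pose let the fingers close. It gives the time, the measured TCP pose, the force and the opening at its end, in the units of the state.
- get_obs(): the state, without advancing time (a new reading comes with each control period).
- capture(name): name is "scene" or "top" or "wrist"; returns a dict with "image" (400x640x3 uint8, red, green, blue), "mtx" (3x3 intrinsics, pixels), "dist" ([k1, k2, p1, p2, k3] as OpenCV has them; the pictures are not rectified), "cam_to_world" (4x4, takes a point from camera to world coordinates); the wrist camera has in their place "mount" (4x4, takes a point from camera to tool coordinates, whose origin is the TCP and whose axes are the tool frame's). Camera axes: x right, y down, z forward; pixel columns grow to the right and rows downward; lengths in m; the calibration is good to about 2 mm. A picture is of the moment at which its call begins: read the wrist's pose just before it. There is no depth.
- finish_job(): hands the job in, once; it reports no verdict.
The state is a dict: "t": time; "joint_positions": joint angles; "joint_velocities": joint speeds; "joint_efforts": joint torques, N m; "eef_pos": TCP position; "tcp_rot": TCP orientation; "force": force on the tool from outside, world axes, zero at the start; "ft_torque": the same for the moment, N m; "opening": finger opening in m.
Only numpy, scipy, OpenCV 4.12 (cv2) and the standard library are available. Lean on these libraries where they do the work, as an engineer would, in place of code of your own. Each camera call takes 0.05 s, during which the arm holds its last target. There are 200 camera calls.

## Working session

There is one attempt and no reset: what is moved stays moved. The work goes in short steps, Python scripts to look and compute and a tool call to move; the robot and the scene stay as the last step left them, time stands still between calls to the robot, and variables do not carry over. Pictures are saved under pics/ and viewed, about 8 in all and at most 12, crops included, and the job is handed in when it is done.

Besides the shell and the picture viewer there is one more tool, called after ">>>" as name([rows], argument=value, ...), one row to a line, values as JSON. carry_out: Moves the arm, as the interface text tells. Its arguments: {"type":"object","properties":{"targets":{"type":"array","items":{"type":"array"}},"claw":{"type":"number"},"newtons":{"type":"number"}},"required":["targets"]}

```bash
mkdir -p pics
cat > h.py <<'E'
import numpy as np, cv2
from rig import get_obs, capture, finish_job
def snap(n,f):
    o=get_obs(); c=capture(n); cv2.imwrite(f'pics/{f}.png',c['image'][:,:,::-1])
    if n=='wrist':
        T=np.eye(4);T[:3,:3]=np.array(o['tcp_rot']);T[:3,3]=o['eef_pos'];c['cam_to_world']=T@np.array(c['mount'])
    np.savez(f'pics/{f}.npz',**{k:np.array(c[k]) for k in('image','mtx','dist','cam_to_world')})
    return c
def load(f): return dict(np.load(f'pics/{f}.npz'))
def plane(c,px,z):
    p=cv2.undistortPoints(np.array(px,float).reshape(-1,1,2),c['mtx'],c['dist']).reshape(-1,2)
    M=c['cam_to_world'];d=np.c_[p,np.ones(len(p))]@M[:3,:3].T;o=M[:3,3]
    return o+d*((z-o[2])/d[:,2])[:,None]
E
python3 - <<'E'
from h import *
o=get_obs();print({k:np.round(v,3).tolist() for k,v in o.items()})
snap('top','top0');snap('scene','sc0')
for f in('top0','sc0'):print(np.round(load(f)['cam_to_world'],3).tolist())
E
```

```text
{'t': 0.0, 'joint_positions': [58.723, 12.678, 87.526, -0.002, 79.911, -7.225], 'joint_velocities': [-0.058, 0.148, -0.025, 0.016, -0.032, 0.058], 'joint_efforts': [0.001, -49.692, -38.939, -0.0, 0.012, 0.0], 'eef_pos': [0.254, 0.57, 0.23], 'tcp_rot': [[0.408, 0.913, -0.001], [0.913, -0.408, -0.002], [-0.002, -0.0, -1.0]], 'force': [0.191, 0.429, 0.489], 'ft_torque': [-0.002, -0.004, -0.006], 'opening': 0.085}
[[-0.025, -0.988, 0.155, 0.49], [-1.0, 0.024, -0.005, -0.004], [0.001, -0.155, -0.988, 1.225], [0.0, 0.0, 0.0, 1.0]]
[[-0.471, 0.653, -0.593, 1.316], [0.882, 0.36, -0.304, 0.333], [0.015, -0.666, -0.745, 0.998], [0.0, 0.0, 0.0, 1.0]]
```

View pics/top0.png

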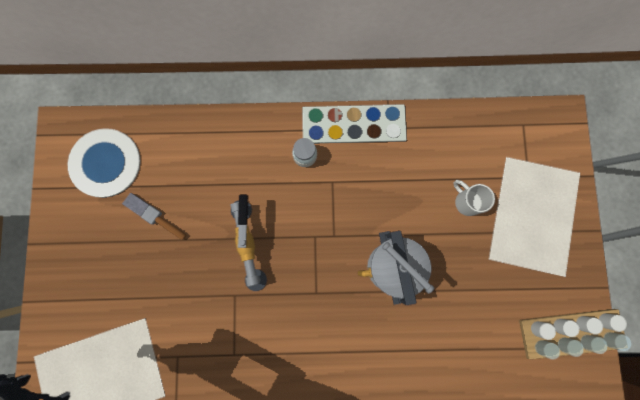

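View pics/sc0.png

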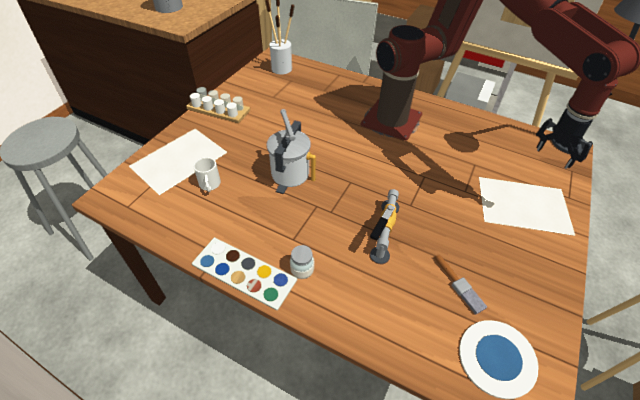

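The top view shows the air cock around (247,245), with its black lever sleeve from (242,197) to (246,228) pointing along +x. The pot is at about (400,268), with the T-bar running from (386,245) to (432,292). The jar is at (305,152), the mug at (475,200) and the brush at (155,215), all well clear.

Run:
```python
from h import *
c=load('top0');im=c['image'].astype(int)
def fit(m,name,z):
    n,l,s,ce=cv2.connectedComponentsWithStats(m.astype(np.uint8))
    k=1+s[1:,4].argmax();ys,xs=np.where(l==k)
    r=cv2.minAreaRect(np.c_[xs,ys].astype(np.float32));print(name,s[k],ce[k],r)
    P=plane(c,np.c_[xs,ys],z)[:,:2];mu=P.mean(0);w,v=np.linalg.eigh(np.cov((P-mu).T));a=v[:,1];t=(P-mu)@a;u=(P-mu)@v[:,0]
    print(' mean',mu.round(4),'axis deg',np.degrees(np.arctan2(a[1],a[0])).round(1),'ends',(mu+a*t.min()).round(3),(mu+a*t.max()).round(3),'width',np.ptp(u).round(3))
m=np.zeros(im.shape[:2],bool);R=np.s_[185:240,225:262];m[R]=im[R].max(2)<45;fit(m,'sleeve',.1155)
print('pipe ends',plane(c,[[239,209],[256,284]],.0745).round(3).tolist())
print('bar ends',plane(c,[[386,245],[432,292]],.225).round(3).tolist())
print('yoke ends',plane(c,[[393,233],[406,303]],.177).round(3).tolist())
h=cv2.cvtColor(c['image'],cv2.COLOR_RGB2HSV)
big=np.hstack([cv2.resize(c['image'][180:300,205:285],None,fx=4.5,fy=4.5,interpolation=2),cv2.resize(c['image'][220:320,355:445],None,fx=4.5,fy=5.4,interpolation=2)])
cv2.imwrite('pics/crop.png',big[:,:,::-1]);print(big.shape)
```

```text
sleeve [239 195  12  29 272] [243.49632353 209.26102941] ((244.5, 209.0), (28.0, 11.0), 90.0)
 mean [0.6411 0.1834] axis deg 179.8 ends [0.679 0.183] [0.605 0.184] width 0.028
pipe ends [[0.648, 0.202, 0.075], [0.45, 0.157, 0.075]]
bar ends [[0.535, -0.162, 0.225], [0.428, -0.26, 0.225]]
yoke ends [[0.566, -0.188, 0.177], [0.401, -0.21, 0.177]]
(540, 765, 3)
```

View pics/crop.png

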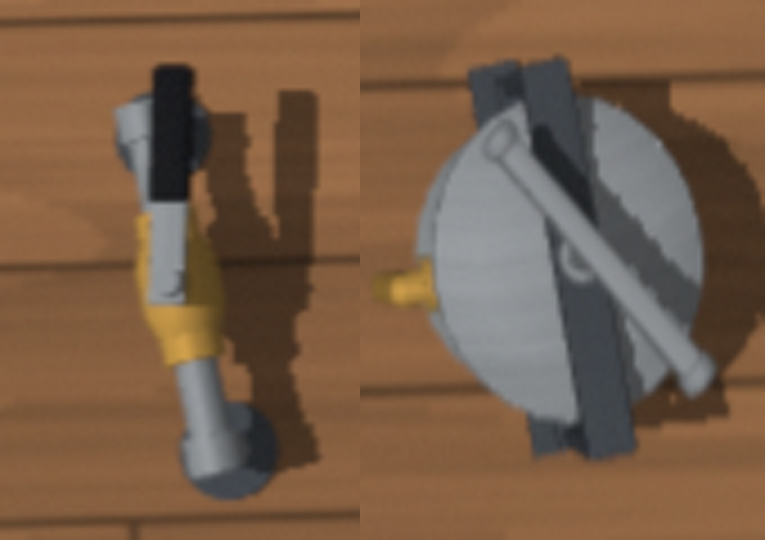

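Lever yaw is about 0° and the pipe's about 12.8°, which makes the lever joint about 0.22. The pivot is near (0.556,0.183). The T-bar yaw is about 42.5°, with its centre near (0.482,-0.211). I'll move above the lever grip point with the jaw across the lever.

>>> carry_out([
  [[2, -2, 0.5], 0.02],
  [[6, -6, 1.5], 0.06],
  [[10.5, -10, 2], 0.11],
  [[15, -14.5, 2], 0.16],
  [[19.5, -19, 2], 0.2],
  [[24, -23.5, 2], 0.25],
  [[28.5, -28, 2], 0.3],
  [[33, -32, 2], 0.35],
  [[37, -36, 2], 0.39],
  [[39, -38, 2], 0.41],
  [[39.7, -38.7, 2], 0.415],
  [[39.7, -38.7, 2], 0.415],
], claw=1)

```text
t: 1.6
eef_pos: [0.6514, 0.1839, 0.2507]
tcp_rot: [[0.005, 1.0, -0.001], [1.0, -0.005, 0.0], [0.0, -0.001, -1.0]]
force: [-0.7, -0.1, -0.6]
opening: 0.0851
```

Run:
```python
from h import *
o=get_obs();print({k:np.round(v,3).tolist() for k,v in o.items() if k in('t','eef_pos','tcp_rot','joint_positions')})
snap('wrist','w0')
```

```text
{'t': 1.6, 'joint_positions': [9.085, 19.098, 77.55, 0.022, 83.42, -80.605], 'eef_pos': [0.651, 0.184, 0.251], 'tcp_rot': [[0.005, 1.0, -0.001], [1.0, -0.005, 0.0], [0.0, -0.001, -1.0]]}
```

View pics/w0.png

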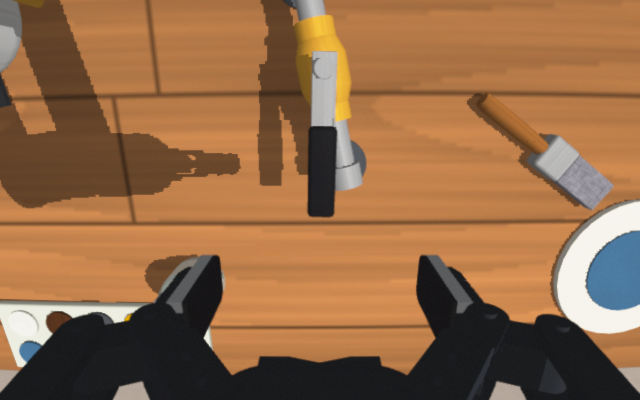

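The wrist view shows the sleeve from (322,127) to (321,216), the pivot cap at (323,67), and the jaw tips on either side. I'll cast those points onto the lever's height.

Run:
```python
from h import *
c=load('w0')
P=plane(c,[[323,127],[321,215],[309,170],[336,170],[323,67]],.1155)
print(P.round(4).tolist(),np.linalg.norm(P[0]-P[1]),np.linalg.norm(P[2]-P[3]),np.linalg.norm(P[4]-P[1]))
print('pipe edge',plane(c,[[303,18],[321,13],[349,160]],.065).round(3).tolist())
```

```text
[[0.6022, 0.1869, 0.1155], [0.6785, 0.185, 0.1155], [0.638, 0.175, 0.1155], [0.6381, 0.1978, 0.1155], [0.556, 0.187, 0.1155]] 0.07630444313796136 0.022856978505482472 0.1225533282807419
pipe edge [[0.51, 0.17, 0.065], [0.506, 0.186, 0.065], [0.639, 0.213, 0.065]]
```

>>> carry_out([
  [[0, 0.1, -3], 0],
  [[0, 0.1, -8], 0],
  [[0, 0.1, -12], 0],
  [[0, 0.1, -15], 0],
  [[0, 0.1, -15.9], 0],
  [[0, 0.1, -15.9], 0],
])

```text
t: 2.4
eef_pos: [0.6512, 0.1858, 0.0926]
tcp_rot: [[0.004, 1.0, -0.0], [1.0, -0.004, 0.0], [0.0, -0.0, -1.0]]
force: [0.6, 0.0, 0.3]
opening: 0.0852
```

>>> carry_out([
  [[0, 0, 0], 0],
  [[0, 0, 0], 0],
  [[0, 0, 0], 0],
  [[0, 0, 0], 0],
  [[0, 0, 0], 0],
  [[0, 0, 0], 0],
  [[0, 0, 0], 0],
  [[0, 0, 0], 0],
], claw=0, newtons=40)

```text
t: 3.4
eef_pos: [0.6522, 0.1853, 0.0933]
tcp_rot: [[0.005, 1.0, 0.001], [1.0, -0.005, 0.001], [0.001, 0.001, -1.0]]
force: [-0.2, 3.0, 4.8]
opening: 0.023
```

>>> carry_out([
  [[-0.07, -1.16, 0], -0.122],
  [[-0.28, -2.31, 0], -0.244],
  [[-0.63, -3.42, 0], -0.367],
  [[-1.12, -4.48, 0], -0.489],
  [[-1.73, -5.48, 0], -0.611],
  [[-2.45, -6.39, 0], -0.733],
  [[-3.28, -7.21, 0], -0.855],
  [[-4.21, -7.92, 0], -0.977],
  [[-5.21, -8.51, 0], -1.1],
  [[-6.28, -8.97, 0], -1.222],
  [[-6.28, -8.97, 0], -1.222],
])

```text
t: 4.78
eef_pos: [0.5876, 0.0971, 0.0932]
tcp_rot: [[0.942, 0.337, -0.002], [0.337, -0.942, 0.003], [-0.001, -0.003, -1.0]]
force: [-6.3, 9.2, 10.0]
opening: 0.0234
```

>>> carry_out([
  [[-0.32, -0.11, 0], -0.035],
  [[-0.64, -0.21, 0], -0.07],
  [[-0.96, -0.29, 0], -0.105],
  [[-1.12, -0.33, 0], -0.122],
  [[-1.12, -0.33, 0], -0.122],
])

```text
t: 5.4
eef_pos: [0.5769, 0.094, 0.0932]
tcp_rot: [[0.975, 0.222, -0.001], [0.222, -0.975, 0.003], [-0.001, -0.003, -1.0]]
force: [-6.0, 10.1, 10.5]
opening: 0.0231
```

>>> carry_out([
  [[-0.16, -0.03, 0], -0.017],
  [[-0.33, -0.07, 0], -0.035],
  [[-0.33, -0.07, 0], -0.035],
])

```text
t: 5.78
eef_pos: [0.5759, 0.0934, 0.0933]
tcp_rot: [[0.982, 0.188, 0.004], [0.188, -0.982, 0.003], [0.005, -0.002, -1.0]]
force: [4.0, 9.8, 2.4]
opening: 0.0233
```

>>> carry_out([
  [[-0.15, -0.03, 0], -0.01],
  [[-0.3, -0.06, 0], -0.015],
  [[-0.3, -0.06, 0], -0.015],
  [[-0.3, -0.06, 0], -0.015],
])

```text
t: 6.28
eef_pos: [0.5758, 0.0934, 0.0934]
tcp_rot: [[0.985, 0.174, 0.011], [0.174, -0.985, 0.004], [0.011, -0.002, -1.0]]
force: [16.3, 13.3, -7.5]
opening: 0.0231
```

Firm stop: the reaction climbed to 16 N with no further motion. I'll ease off, open, and rise.

>>> carry_out([
  [[0.35, 0.07, 0], 0.02],
  [[0.35, 0.07, 0], 0.02],
])

```text
t: 6.52
eef_pos: [0.5759, 0.0934, 0.0932]
tcp_rot: [[0.981, 0.193, 0.002], [0.193, -0.981, 0.003], [0.003, -0.003, -1.0]]
force: [1.7, 10.4, 5.9]
opening: 0.023
```

>>> carry_out([
  [[0, 0, 0], 0],
  [[0, 0, 0], 0],
  [[0, 0, 0], 0],
  [[0, 0, 0], 0],
  [[0, 0, 0], 0],
  [[0, 0, 3], 0],
  [[0, 0, 8], 0],
  [[0, 0, 14], 0],
  [[0, 0, 19], 0],
  [[0, 0, 22], 0],
  [[0, 0, 22], 0],
], claw=1)

```text
t: 7.9
eef_pos: [0.5764, 0.0911, 0.3159]
tcp_rot: [[0.982, 0.191, 0.006], [0.191, -0.982, 0.0], [0.006, 0.001, -1.0]]
force: [0.3, 0.3, 0.0]
opening: 0.0851
```

Run:
```python
from h import *
o=get_obs();print(o['t'],np.round(o['eef_pos'],4),np.round(o['joint_positions'],1))
c=snap('wrist','w1')
```

```text
7.9 [0.5764 0.0911 0.3159] [ 1.2  4.3 87.8 -0.  87.6 -9.8]
```

View pics/w1.png

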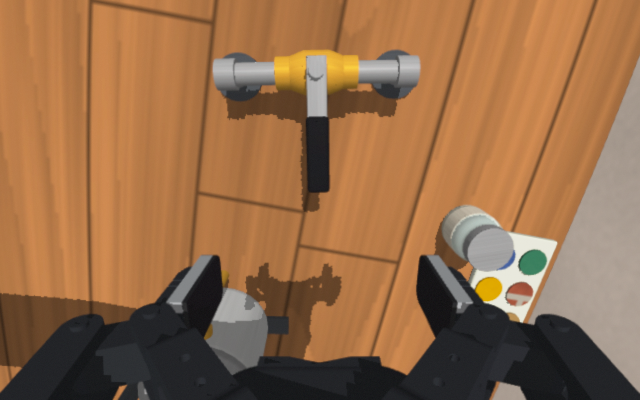

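The lever now lies square across the pipe: the pipe runs (228,74)–(405,68) and the lever (316,68)–(319,190), within about 1° of 90°. Next I'll go over the T-handle.

>>> carry_out([
  [[-0.5, -1.5, 1], -0.05],
  [[-1.6, -5, 2], -0.17],
  [[-2.8, -9, 3], -0.3],
  [[-4.1, -13, 3], -0.44],
  [[-5.4, -17, 3], -0.58],
  [[-6.6, -21, 3], -0.71],
  [[-7.8, -25, 3], -0.84],
  [[-8.8, -28, 3], -0.95],
  [[-9.3, -29.7, 3], -1.01],
  [[-9.5, -30.2, 3], -1.02],
  [[-9.5, -30.2, 3], -1.02],
  [[-9.5, -30.2, 3], -1.02],
])

```text
t: 9.45
eef_pos: [0.4803, -0.21, 0.3423]
tcp_rot: [[0.678, -0.735, 0.0], [-0.735, -0.678, 0.0], [-0.0, -0.0, -1.0]]
force: [-0.1, 0.3, -0.1]
opening: 0.0854
```

Run:
```python
from h import *
o=get_obs();print(o['t'],np.round(o['eef_pos'],4),np.round(o['joint_positions'],1),np.round(o['tcp_rot'],3).tolist())
c=snap('wrist','w2')
```

```text
9.45 [ 0.4803 -0.21    0.3423] [-32.3  -4.2  93.5   0.   90.7  15.1] [[0.678, -0.735, 0.0], [-0.735, -0.678, 0.0], [-0.0, -0.0, -1.0]]
```

View pics/w2.png

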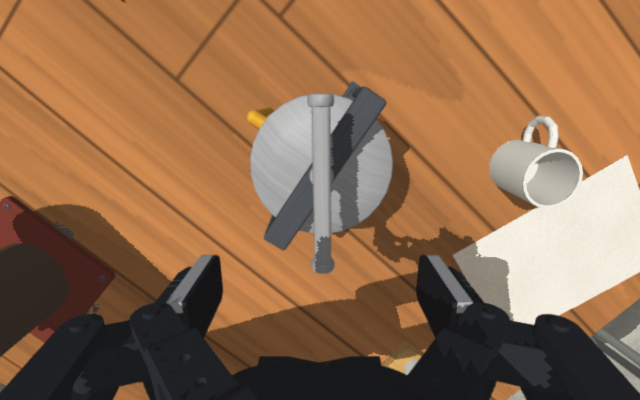

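The T-bar runs from knob (320,100) to knob (323,267), nearly parallel to the pads.

Run:
```python
from h import *
c=load('w2')
P=plane(c,[[320,94],[323,272],[313,180],[330,180]],.231);d=P[0]-P[1]
print(P.round(4).tolist(),np.linalg.norm(d),'mid',(P[0]+P[1])/2,np.degrees(np.arctan2(d[1],d[0])),np.linalg.norm(P[2]-P[3]))
```

```text
[[0.5367, -0.1598, 0.231], [0.432, -0.26, 0.231], [0.4857, -0.1995, 0.231], [0.4947, -0.2092, 0.231]] 0.1449302467089624 mid [ 0.48435015 -0.20990055  0.231     ] 43.70970257745229 0.01326163028282807
```

>>> carry_out([
  [[0.2, 0, -2], 0.01],
  [[0.4, 0, -6], 0.017],
  [[0.4, 0, -10], 0.017],
  [[0.4, 0, -12.5], 0.017],
  [[0.4, 0, -13.4], 0.017],
  [[0.4, 0, -13.4], 0.017],
])

```text
t: 10.25
eef_pos: [0.4837, -0.2104, 0.2076]
tcp_rot: [[0.689, -0.725, -0.001], [-0.725, -0.689, 0.001], [-0.001, 0.0, -1.0]]
force: [0.0, 0.7, 0.6]
opening: 0.0856
```

>>> carry_out([
  [[0, 0, 0], 0],
  [[0, 0, 0], 0],
  [[0, 0, 0], 0],
  [[0, 0, 0], 0],
  [[0, 0, 0], 0],
  [[0, 0, 0], 0],
  [[0, 0, 0], 0],
  [[0, 0, 0], 0],
], claw=0, newtons=80)

```text
t: 11.25
eef_pos: [0.4831, -0.21, 0.209]
tcp_rot: [[0.689, -0.725, -0.002], [-0.725, -0.689, 0.002], [-0.003, 0.0, -1.0]]
force: [-5.6, 4.7, 6.2]
opening: 0.0124
```

```bash
cat > s.py <<'E'
from h import *
o=get_obs();R=np.array(o['tcp_rot']);print(o['t'],np.round(o['eef_pos'],4),'yaw',np.degrees(np.arctan2(R[1,0],R[0,0])).round(2),np.round(o['force'],1),np.round(o['ft_torque'],3),round(o['opening'],4),np.round(o['joint_positions'],1))
E
python3 s.py
```

```text
11.25 [ 0.4831 -0.21    0.209 ] yaw -46.45 [-5.6  4.7  6.2] [ 0.724  0.88  -0.012] 0.0124 [-32.1   0.2 103.4   0.   76.5  14.4]
```

>>> carry_out([
  [[0, 0, 0], 0.03],
  [[0, 0, 0], 0.06],
  [[0, 0, 0], 0.06],
])

```text
t: 11.62
eef_pos: [0.4832, -0.21, 0.209]
tcp_rot: [[0.731, -0.682, -0.002], [-0.682, -0.731, 0.002], [-0.002, 0.0, -1.0]]
force: [-4.8, 4.1, 6.5]
opening: 0.0128
```

```bash
python3 s.py
```

```text
11.625 [ 0.4832 -0.21    0.209 ] yaw -43.0 [-4.8  4.1  6.5] [0.705 0.815 0.056] 0.0128 [-32.1   0.2 103.4   0.   76.5  10.9]
```

>>> carry_out([
  [[0, 0, 0], 0.03],
  [[0, 0, 0], 0.06],
  [[0, 0, 0], 0.09],
])

```text
t: 12.0
eef_pos: [0.4832, -0.2101, 0.209]
tcp_rot: [[0.79, -0.613, -0.002], [-0.613, -0.79, 0.002], [-0.002, -0.0, -1.0]]
force: [-4.3, 4.3, 6.6]
opening: 0.0123
```

```bash
python3 s.py
```

```text
12.0 [ 0.4832 -0.2101  0.209 ] yaw -37.83 [-4.3  4.3  6.6] [ 0.708  0.766 -0.232] 0.0123 [-32.1   0.2 103.4   0.   76.5   5.7]
```

The handle turns counter-clockwise with steady friction of about 0.23 N m; hard up would have given several N m. I'll keep going to about a quarter turn.

>>> carry_out([
  [[0, 0, 0], 0.12],
  [[0, 0, 0], 0.26],
  [[0, 0, 0], 0.4],
  [[0, 0, 0], 0.54],
  [[0, 0, 0], 0.68],
  [[0, 0, 0], 0.82],
  [[0, 0, 0], 0.96],
  [[0, 0, 0], 1.1],
  [[0, 0, 0], 1.24],
  [[0, 0, 0], 1.36],
  [[0, 0, 0], 1.42],
  [[0, 0, 0], 1.42],
])

```text
t: 13.5
eef_pos: [0.4846, -0.21, 0.209]
tcp_rot: [[0.725, 0.688, 0.002], [0.688, -0.725, 0.001], [0.002, 0.0, -1.0]]
force: [1.3, 5.2, 3.5]
opening: 0.0121
```

```bash
python3 s.py
```

```text
13.5 [ 0.4846 -0.21    0.209 ] yaw 43.5 [1.3 5.2 3.5] [ 0.811 -0.293  0.233] 0.0121 [-3.210e+01  3.000e-01  1.033e+02  1.000e-01  7.630e+01 -7.560e+01]
```

>>> carry_out([
  [[0, 0, 0], 0],
  [[0, 0, 0], 0],
  [[0, 0, 0], 0],
  [[0, 0, 0], 0],
  [[0, 0, 0], 0],
  [[0, 0, 0], 0],
  [[0, 0, 3], 0],
  [[0, 0, 7], 0],
  [[0, 0, 11], 0],
  [[0, 0, 13.4], 0],
  [[0, 0, 13.4], 0],
  [[0, 0, 13.4], 0],
], claw=1)

```text
t: 15.0
eef_pos: [0.4835, -0.2106, 0.3408]
tcp_rot: [[0.726, 0.688, -0.002], [0.688, -0.726, 0.001], [-0.0, -0.002, -1.0]]
force: [0.8, 0.5, -0.8]
opening: 0.0856
```

```bash
python3 s.py; python3 -c "
from h import *
snap('wrist','w3');snap('scene','sc3')"
```

```text
15.0 [ 0.4835 -0.2106  0.3408] yaw 43.48 [ 0.8  0.5 -0.8] [0.021 0.044 0.017] 0.0856 [-32.1  -3.6  93.1  -0.   90.7 -75.6]
```

View pics/w3.png

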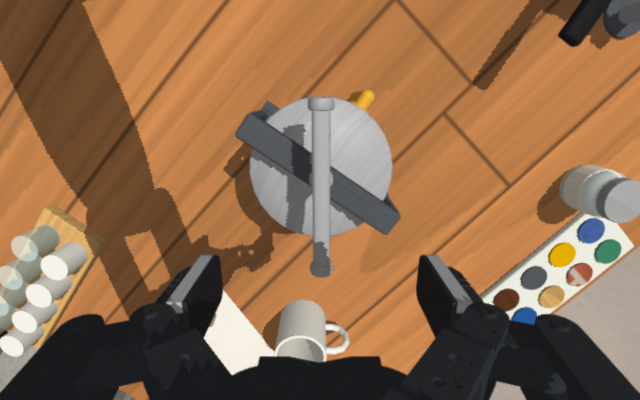

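View pics/sc3.png

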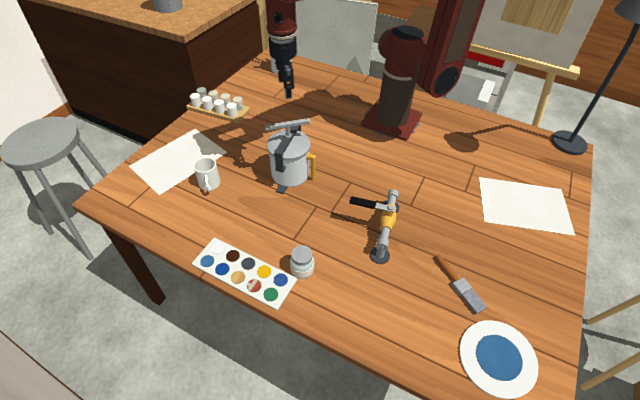

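The bar stayed parallel to the pads through the 90° turn, running (321,103)–(321,268), so the screw turned with it. The lever is still across the pipe, the jar, mug and brush haven't moved, and the gripper is clear.

```bash
python3 -c "
from h import *
print(finish_job(), get_obs()['t'])"
```

```text
the job is handed in; nothing more can be done
the job is handed in; nothing more can be done
```

The air cock is shut and the lid screw is slackened by a quarter turn. I handed the job in after about 15 s of robot time.

- **Air cock:** I swung the lever about 78° clockwise onto its stop. The push back rose to about 16 N with no more movement. The wrist picture shows the lever square to the pipe within about 1°.
- **Lid screw:** It gave counter-clockwise, at about 0.23 N m, so the thread is right-handed. I turned it 90.0° by the wrist reading. The picture afterwards shows the T-bar turned with the gripper and not slipped. I did not try the clockwise direction, since the first try gave freely.
- **Other checks:** The jar, mug and brush look unmoved in the last scene picture. The gripper was open and clear above the pot, with the force reading near zero.
- **One odd reading:** The torque read close to zero (0.06 N m) on the first small turn of the screw, and again had the opposite sign at the end while holding still. The final picture agrees with the full turn all the same. No check failed.

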